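Make up two flowmeter part kits

ROBOT

A 6-joint arm with a two-finger parallel gripper is mounted at the origin on the work surface. World frame = base frame: x ahead of the robot, y to its left, z up, the work surface at z = 0. Lengths are in mm, angles in rad, forces in N, time in s.
With the tool pointing down it reaches from about 350 to 775 mm from the base axis. Payload 7.3 kg.
Tool frame: the origin (TCP) lies at the very end of the fingers, on their centre line; the grasp point (between the pads) lies 19 mm behind it; z points along the fingers, y is the line along which they close (so a half turn about z gives the same grasp; the last joint's range is limited). The gripper opens to 92 mm and grips with 3 to 60 N. Pads are 19 mm wide; open, the fingers measure 130 mm over their backs; the gripper's body (75 mm by 190 mm) begins 47 mm behind the grasp point.
Start: joints at [1.121, 0.342, 1.524, -0, 1.275, -0.146], TCP at [157.038, 500.983, 226.741] pointing down, gripper open.
Joint ranges: [-2.53, 2.53], [-0.77, 2.02], [0.04, 2.7], [-1, 4.14], [0.28, 2.66], [-3.11, 3.11]. Speed limits (rad/s): [2.57, 2.57, 3.14, 3.14, 3.14, 3.14].

INTERFACE

Orientations are given as [roll, pitch, yaw] about the fixed x, y, z axes, in that order (R = Rz(yaw) Ry(pitch) Rx(roll)).
In Python, from plant import get_obs, vision, workorder gives the robot as it stands.
- The arm moves only by the shell command python3 -m pendant 'ROWS' [OPENING]. ROWS is a JSON object of lists of equal length, an entry for each row: "dp": the shift along the tool's x, y, z in m, a list of three; "rotation": the turn, a rotation vector about the tool's x, y, z in rad, a list of three. A call has 1 to 8 rows; each row is the pose to reach, as a shift and turn from the pose commanded when the call began, along the tool's axes at that moment; what a row does not reach only later rows make up. A row lasts 1/8 s, in which the tool goes at most 62.5 mm and 10.7 degrees, less where a joint would pass 70% of its speed; a pose out of reach is approached as far as the arm can. A call with a gripper value outside its range is refused whole. OPENING is the finger opening in m, from 0 to 0.0918, set as the call begins (- or left out, the last holds). The fingers move at their own pace and stop on an object; the grip force is fixed at half the most. Time passes only in rows, so rows that repeat a pose let the fingers close. It gives the time, the measured TCP pose, the force, the opening and the grip force at its end, in the units of the state.
- get_obs(): the state, without advancing time (a new reading comes with each control period).
- vision.capture(name): name is "scene" or "top"; returns a dict with "pixels" (420x560x3 uint8, red, green, blue), "vfov" (degrees; the focal length in pixels is half the picture's height over the tangent of half this angle, whatever the lens; pixels are square), "cx", "cy" (the principal point, pixels), "dist" ([k1, k2, p1, p2, k3] as OpenCV has them; the pictures are not rectified), "pose" (4x4, takes a point from camera to world coordinates). Camera axes: x right, y up, looking along -z (the intrinsics and any distortion apply to the point x, -y, -z); pixel columns grow to the right and rows downward; lengths in mm; the calibration is good to about 2 mm. A picture is of the moment at which its call begins. There is no depth.
- workorder.close_job(): hands the job in; it is judged then, once.
The state is a dict: "time": time; "joint_positions": joint angles; "dq": joint speeds; "tau": joint torques, N m; "tool_pos": TCP position; "tcp_rot": TCP orientation; "contact_force": force on the tool from outside, world axes, zero at the start; "moment": the same for the moment, N m; "grip_width": finger opening in mm; "finger_force": force on a finger pad.
Only numpy, scipy, OpenCV 4.12 (cv2) and the standard library are available. Lean on these libraries where they do the work, as an engineer would, in place of code of your own. Each camera call takes 0.05 s, during which the arm holds its last target. There are 200 camera calls.

TASK

Make up two kits from the parts standing on the bench. In the yellow tray, stand the white flow tube in the large compartment and the brass cable gland in a small one; in the red tray, stand the blue terminal head in the large compartment and the steel sleeve and the black plug in the small ones, one in each. Everything must stand upright and flat on the tray floor; leave the orange plug, the tape roll and the amber jar where they are, without shoving them or knocking them over.

Things in the scene. Friction and masses are not known exactly. Their poses are not given: they have to be found in the camera images.
- yellow_tray: Yellow plastic kit tray, fixed. 224 (x) x 88 (y) mm; walls and dividers 4 mm thick, rim 16 mm and floor 4 mm above the bench. Three compartments in a row along x, all 80 mm wide (y -40 to +40): the large one, with a dark grey floor, x -108 to -28 mm (centre -68), two small ones x -24 to +40 (centre +8) and x +44 to +108 (centre +76). Origin: centre of the underside, on the bench; z up.
- red_tray: Red plastic kit tray, fixed. 224 (x) x 88 (y) mm; walls and dividers 4 mm thick, rim 16 mm and floor 4 mm above the bench. Three compartments in a row along x, all 80 mm wide (y -40 to +40): the large one, with a dark grey floor, x -108 to -28 mm (centre -68), two small ones x -24 to +40 (centre +8) and x +44 to +108 (centre +76). Origin: centre of the underside, on the bench; z up.
- flow_tube: white painted flow tube (small flowmeter body), 78 mm tall: round flanges 56 mm across at top (14 mm thick) and bottom (10 mm thick) with a body 40 mm across between them; a round side neck along its own +x, 36 mm up, 26 mm across, ending 38 mm from the axis. 0.4 to 0.65 kg. Stands upright, z up; origin: centre of its underside.
- terminal_head: round blue terminal head, 50 mm tall: 52 mm across, its cover (the uppermost 16 mm) 56 mm across, with a white dial and small black display on top. 0.24 to 0.39 kg. Stands upright, z up; origin: centre of its underside.
- cable_gland: brass cable gland, 42 mm tall: hexagon foot about 34 mm over its corners and 14 mm tall, above it a round brass dome 26 mm across up to 38 mm, and a black rubber seal 20 mm across on the top 4 mm. About 0.08 kg. Stands upright, z up; origin: centre of its underside.
- steel_sleeve: plain bright steel sleeve (tube), 44 mm outside, 30 mm bore, 36 mm tall. About 0.18 kg. Stands upright, z up; origin: centre of its underside.
- black_plug: black plastic blanking plug, 36 mm tall: foot 38 mm across and 10 mm tall, above it a round grip 28 mm across. About 0.04 kg. Stands upright, z up; origin: centre of its underside.
- orange_plug: orange plastic blanking plug of the same shape as the black one (foot 38 mm across, grip 28 mm across, 36 mm tall), not needed: a bystander, loose. Stands upright, z up; origin: centre of its underside.
- tape_roll: roll of brown tape lying flat, 60 mm outside, 40 mm bore, 24 mm tall: a bystander, loose. Stands upright, z up; origin: centre of its underside.
- threadlock: small amber glass jar with a white cap, about 34 mm across and 62 mm tall: a bystander, loose. Stands upright, z up; origin: centre of its underside.

How it is judged (in metres and radians):
At the end, for the whole second after the job is handed in: Each part's axis is inside its compartment (tube and head in the large ones, gland in either small one, sleeve and plug in different small ones), foot on the tray floor (origin 1 to 9 mm above the tray's), upright within 0.12 rad, at rest (under 0.02 m/s and 0.2 rad/s), released (z of flow_tube in the frame of yellow_tray between 0.001 and 0.009 m and angle between each of flow_tube, cable_gland, terminal_head, steel_sleeve, black_plug's own z axis and vertical below 0.12 rad and linear speed of each of flow_tube, cable_gland, terminal_head, steel_sleeve, black_plug below 0.02 m/s and angular speed of each of flow_tube, cable_gland, terminal_head, steel_sleeve, black_plug below 0.2 rad/s and z of cable_gland in the frame of yellow_tray between 0.001 and 0.009 m and z of terminal_head in the frame of red_tray between 0.001 and 0.009 m and z of steel_sleeve in the frame of red_tray between 0.001 and 0.009 m and z of black_plug in the frame of red_tray between 0.001 and 0.009 m and x of flow_tube in the frame of yellow_tray between -0.108 and -0.028 m and y of flow_tube in the frame of yellow_tray between -0.04 and 0.04 m and x of terminal_head in the frame of red_tray between -0.108 and -0.028 m and y of terminal_head in the frame of red_tray between -0.04 and 0.04 m and ((x of cable_gland in the frame of yellow_tray between -0.024 and 0.04 m and y of cable_gland in the frame of yellow_tray between -0.04 and 0.04 m) or (x of cable_gland in the frame of yellow_tray between 0.044 and 0.108 m and y of cable_gland in the frame of yellow_tray between -0.04 and 0.04 m)) and ((x of steel_sleeve in the frame of red_tray between -0.024 and 0.04 m and y of steel_sleeve in the frame of red_tray between -0.04 and 0.04 m and x of black_plug in the frame of red_tray between 0.044 and 0.108 m and y of black_plug in the frame of red_tray between -0.04 and 0.04 m) or (x of steel_sleeve in the frame of red_tray between 0.044 and 0.108 m and y of steel_sleeve in the frame of red_tray between -0.04 and 0.04 m and x of black_plug in the frame of red_tray between -0.024 and 0.04 m and y of black_plug in the frame of red_tray between -0.04 and 0.04 m))); the robot touches nothing.
It fails at once if the orange plug is moved more than 25 mm or tipped over (distance of orange_plug from where it was at the start of the episode above 0.025 m or angle between orange_plug's own z axis and vertical above 0.5 rad).
It fails at once if the tape roll is moved more than 25 mm or tipped over (distance of tape_roll from where it was at the start of the episode above 0.025 m or angle between tape_roll's own z axis and vertical above 0.5 rad).
It fails at once if the amber jar is moved more than 25 mm or tipped over (distance of threadlock from where it was at the start of the episode above 0.025 m or angle between threadlock's own z axis and vertical above 0.5 rad).
It also fails if it takes over 115 s, if anything falls off the work surface, if the arm or the gripper's body presses on something with over 40 N, if the wrist force passes 120 N, or if a joint passes its speed limit or range.

## Working session

There is one attempt and no reset: what is moved stays moved. The work goes in short steps, Python scripts to look and compute and a shell command to move; the robot and the scene stay as the last step left them, time stands still between calls to the robot, and variables do not carry over. Pictures are saved under pics/ and viewed, at most 14 in all, crops included, and the job is handed in when it is done.

```bash
ls; mkdir -p pics; python3 - <<'E'
from plant import get_obs, vision
import cv2
o=get_obs();print(o)
for n in("scene","top"):
    c=vision.capture(n);print(n,c["vfov"],c["cx"],c["cy"],c["dist"],c["pose"])
    cv2.imwrite(f"pics/{n}0.png",cv2.resize(c["pixels"][:,:,::-1],(784,588),interpolation=cv2.INTER_CUBIC))
    import pickle;pickle.dump(c,open(f"{n}0.pkl","wb"))
E
```

```text
pics
{'time': 0.0, 'joint_positions': array([ 1.12099483e+00,  3.42736833e-01,  1.52500649e+00,  5.61344140e-06,
        1.27538592e+00, -1.45983450e-01]), 'dq': array([-7.82484927e-05,  9.24105128e-05,  9.72941776e-04,  7.87392704e-04,
       -3.65547464e-04,  7.73616382e-05]), 'tau': array([-2.53816552e-04, -4.31237519e+01, -2.44215328e+01,  7.17201247e-02,
        5.59447089e-02, -7.49255651e-05]), 'tool_pos': array([156.85569167, 500.60284202, 226.04130949]), 'tcp_rot': array([-3.14007319e+00, -2.28831337e-04,  2.83777279e+00]), 'contact_force': array([ 1.27304488, -0.22311448,  0.39160909]), 'moment': array([-0.01423101,  0.06318025,  0.01929619]), 'finger_force': 0.0, 'grip_width': 92.03544207998097}
scene 43.59571878711588 281.73507565931385 212.37521498452492 [0.06634021 0.         0.         0.         0.        ] [[ 5.31925642e-01 -5.43360538e-01  6.49472430e-01  1.31460721e+03]
 [ 8.46715506e-01  3.31044420e-01 -4.16512237e-01 -4.84459537e+02]
 [ 1.13120892e-02  7.71471916e-01  6.36162808e-01  7.73942908e+02]
 [ 0.00000000e+00  0.00000000e+00  0.00000000e+00  1.00000000e+00]]
top 47.577828075200664 275.2977025188118 203.00419301643453 [-0.13878069  0.          0.          0.          0.        ] [[-2.42888598e-02  9.96527715e-01 -7.96402224e-02  4.68416258e+02]
 [-9.99008221e-01 -2.71685494e-02 -3.52766699e-02 -1.86359976e+01]
 [-3.73178885e-02  7.87044068e-02  9.96199273e-01  1.08171300e+03]
 [ 0.00000000e+00  0.00000000e+00  0.00000000e+00  1.00000000e+00]]
```

View pics/scene0.png

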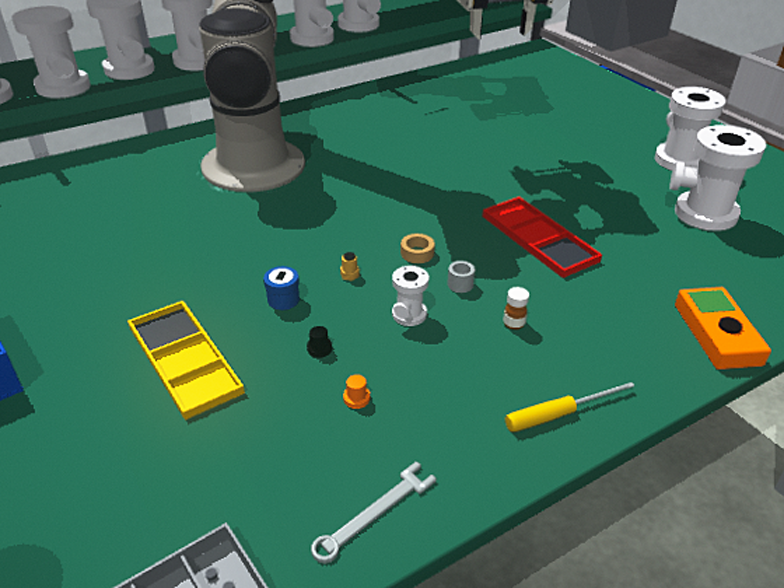

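View pics/top0.png

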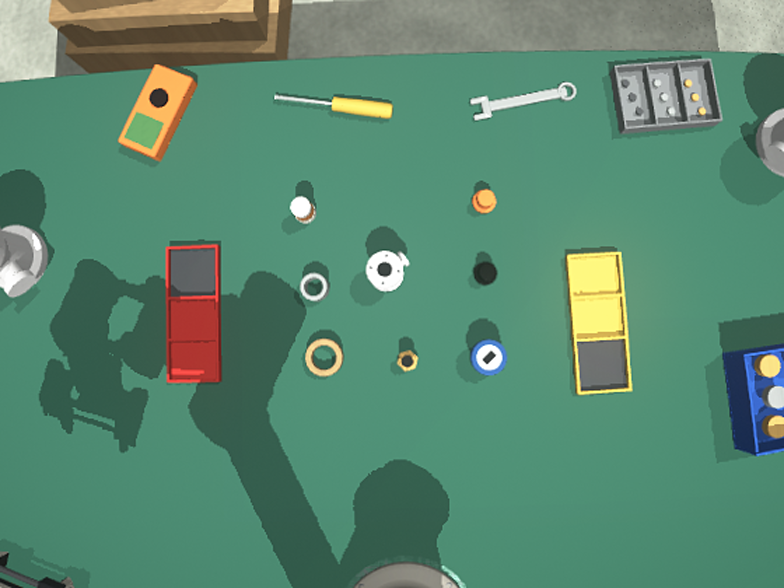

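The scene view shows the red tray with its dark floor at about (570,250) and the yellow tray's at about (165,325). In the top view the parts lie between the red tray at about (193,312) and the yellow tray at about (600,320). Next I'm enlarging both.

```bash
python3 - <<'E'
import cv2,pickle
for n,(x0,y0,w,h) in {"top":(110,130,350,160),"scene":(85,135,350,165)}.items():
    im=pickle.load(open(f"{n}0.pkl","rb"))["pixels"][:,:,::-1]
    c=im[y0:y0+h,x0:x0+w]
    # two halves at 4x
    for k,xa in enumerate((0,w//2)):
        cv2.imwrite(f"pics/{n}_c{k}.png",cv2.resize(c[:,xa:xa+w//2],None,fx=3.6 if n=="scene" else 3.6,fy=3.6,interpolation=cv2.INTER_CUBIC))
E
```

```text
(no output)
```

View pics/top_c0.png

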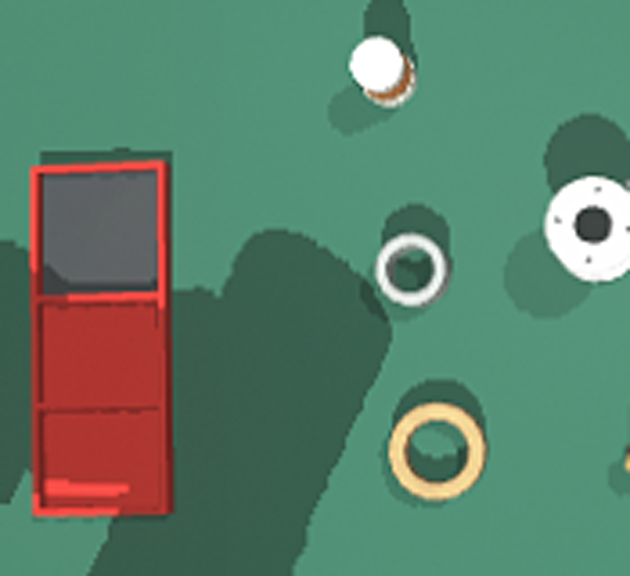

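View pics/top_c1.png

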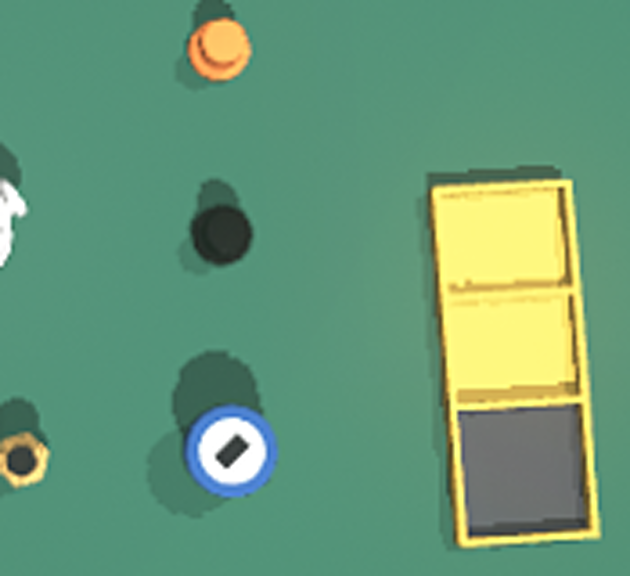

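View pics/scene_c0.png

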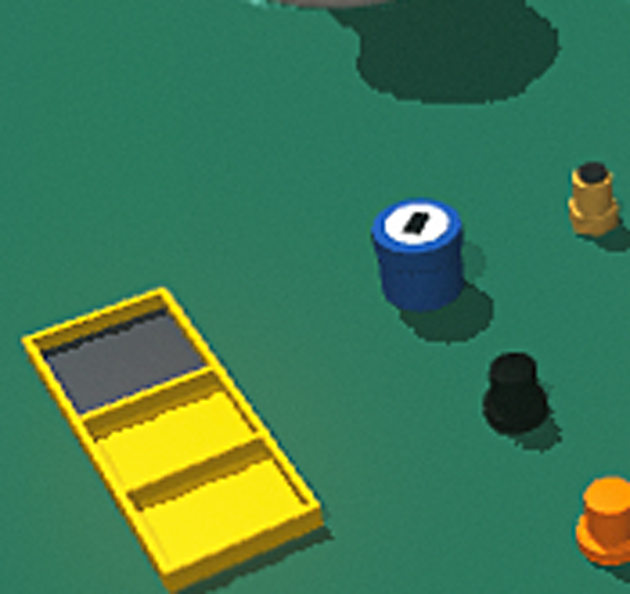

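View pics/scene_c1.png

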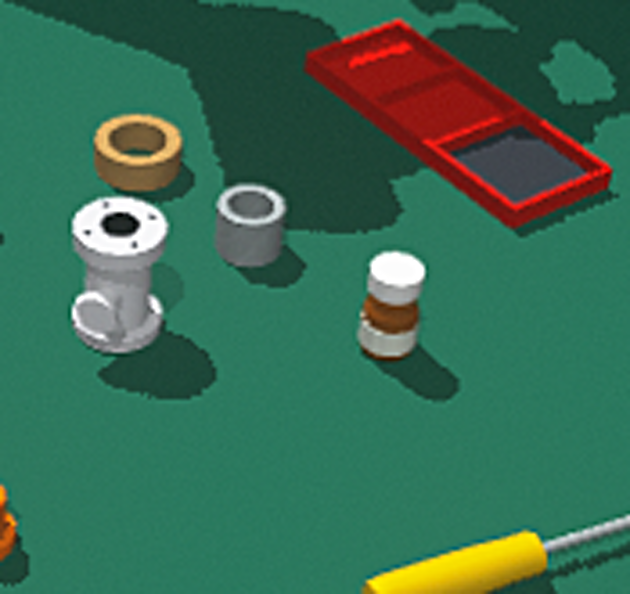

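Both views are clear, and the crops give the tops of all the parts and the tray rim corners. The side neck of the tube points right and up in the top view. Next I triangulate all of these.

```bash
cat >geo.py <<'E'
import numpy as np,cv2,pickle
def ray(c,uv):
    h=c["pixels"].shape[0];f=h/2/np.tan(np.radians(c["vfov"])/2)
    K=np.array([[f,0,c["cx"]],[0,f,c["cy"]],[0,0,1]])
    x,y=cv2.undistortPoints(np.array([[uv]],float),K,np.array(c["dist"]))[0,0]
    d=c["pose"][:3,:3]@[x,-y,-1];return c["pose"][:3,3],d/np.linalg.norm(d)
def plane(c,uv,z):
    o,d=ray(c,uv);return (o+d*(z-o[2])/d[2]).round(1)
def tri(*rays):
    A=[np.eye(3)-np.outer(d,d) for o,d in rays]
    p=np.linalg.solve(sum(A),sum(a@o for a,(o,d) in zip(A,rays)))
    return p.round(1),max(np.linalg.norm(a@(p-o)) for a,(o,d) in zip(A,rays)).round(1)
E
python3 - <<'E'
from geo import *
T=pickle.load(open("top0.pkl","rb"));S=pickle.load(open("scene0.pkl","rb"))
O={"t0":(110,130),"t1":(285,130),"s0":(85,135),"s1":(260,135)}
px=lambda k,p:np.array(O[k])+np.array(p)/3.6-0.36
F=[("tube","t0",(594,225),"s1",(121,225),78),("head","t1",(232,451),"s0",(417,222),50),("gland","t1",(22,460),"s0",(593,173),42),
("sleeve","t0",(410,269),"s1",(252,204),36),("black","t1",(222,232),"s0",(514,366),36),("orange","t1",(222,43),"s0",(610,497),36),
("tape","t0",(437,452),"s1",(138,140),24),("jar","t0",(377,64),"s1",(397,270),62),
("rTL","t0",(31,169),"s1",(609,170),16),("rTR","t0",(165,161),"s1",(515,212),16),("rBR","t0",(167,512),"s1",(306,58),16),("rBL","t0",(34,515),"s1",(402,20),16),
("yTL","t1",(432,187),"s0",(323,512),16),("yTR","t1",(571,181),"s0",(170,580),16),("yBR","t1",(599,536),"s0",(23,341),16),("yBL","t1",(460,546),"s0",(165,289),16)]
P={}
for n,a,p,b,q,z in F:
    u,v=px(a,p),px(b,q);P[n]=plane(T,u,z);print(n,tri(ray(T,u),ray(S,v)),"top",P[n][:2],"scene",plane(S,v,z)[:2])
for t in "ry":
    c=[P[t+k][:2] for k in("TL","TR","BR","BL")]
    ctr=np.mean(c,0);ax=(c[2]+c[3]-c[0]-c[1])/2;print(t,ctr,"len",np.linalg.norm(ax),"wid",np.linalg.norm((c[1]+c[2]-c[0]-c[3])/2),"x axis towards light end",-ax/np.linalg.norm(ax))
print("neck",plane(T,px("t1",(20,202)),40),plane(S,px("s1",(92,317)),36))
E
```

```text
tube (array([572.5,  18.9,  77.8]), np.float64(1.3)) top [571.8  17.7] scene [573.2  20. ]
head (array([ 434.8, -137.5,   52. ]), np.float64(0.7)) top [ 434.4 -138.3] scene [ 432.9 -135.9]
gland (array([432.5, -11.6,  40.3]), np.float64(1.0)) top [432.1 -12.5] scene [435.  -11.9]
sleeve (array([552.8, 134.3,  35.2]), np.float64(1.1)) top [552.1 133.2] scene [554.  134.7]
black (array([ 567.4, -139. ,   34.5]), np.float64(0.4)) top [ 567.4 -138.5] scene [ 568.7 -140. ]
orange (array([ 685.7, -143.2,   32.5]), np.float64(0.3)) top [ 684.8 -143. ] scene [ 688.8 -144.6]
tape (array([439.8, 121.3,  22.2]), np.float64(1.1)) top [439.3 120.1] scene [442.3 120.9]
jar (array([676.5, 149. ,  60.1]), np.float64(0.9)) top [675.6 147.9] scene [678.5 148.3]
rTL (array([625.7, 383.7,  13. ]), np.float64(0.3)) top [625.1 382.3] scene [628.5 380.5]
rTR (array([628.4, 295. ,  13.9]), np.float64(1.4)) top [627.2 293.2] scene [630.7 294.4]
rBR (array([404.2, 295.2,  10.9]), np.float64(0.3)) top [404.4 293.5] scene [410.4 290.3]
rBL (array([404.4, 383.2,  15. ]), np.float64(2.2)) top [403.3 380.8] scene [406.2 384.4]
yTL (array([ 595. , -273.8,   11.9]), np.float64(1.1)) top [ 594.1 -273.8] scene [ 599.6 -274. ]
yTR (array([ 597.1, -362. ,   11.5]), np.float64(2.4)) top [ 595.7 -362.8] scene [ 602.9 -360.6]
yBR (array([ 373.6, -369.9,   14.7]), np.float64(1.0)) top [ 373.3 -370.4] scene [ 375.9 -369.3]
yBL (array([ 370.6, -281.7,   14.8]), np.float64(0.8)) top [ 370.4 -282.2] scene [ 372.7 -281.4]
r [515.   337.45] len 222.30080971512453 wid 88.21451127790709 x axis towards light end [0.99999636 0.00269905]
y [ 483.375 -322.3  ] len 223.19341948184763 wid 88.6285648084183 x axis towards light end [0.99935742 0.03584335]
neck [588.9 -15.5  40. ] [594.8 -13.6  36. ]
```

Heights agree with the text to within 2–4 mm, and the tray sizes come out at 222–223 × 88 mm. All points are in reach. First I go above the sleeve and turn the tool so that its y lies along world y.

```bash
python3 -m pendant '{"dp":[[-0.054,-0.0257,0],[-0.108,-0.0515,0],[-0.162,-0.0772,0],[-0.216,-0.103,0],[-0.27,-0.1287,0],[-0.324,-0.1545,0],[-0.378,-0.18,0],[-0.43,-0.205,0]],"rotation":[[0,0,-0.1],[0,0,-0.2],[0,0,-0.304],[0,0,-0.304],[0,0,-0.304],[0,0,-0.304],[0,0,-0.304],[0,0,-0.304]]}' 0.07
```

```text
time: 1.1
tool_pos: [507.1, 175.1, 226.4]
tcp_rot: [3.141, -0.0, 3.141]
contact_force: [-0.4, 0.1, -0.5]
grip_width: 69.9
finger_force: 0.0
```

```bash
python3 -m pendant '{"dp":[[-0.03,-0.027,0.02],[-0.046,-0.041,0.07],[-0.046,-0.041,0.12],[-0.046,-0.041,0.16],[-0.046,-0.041,0.17],[-0.046,-0.041,0.17]],"rotation":[[0,0,0],[0,0,0],[0,0,0],[0,0,0],[0,0,0],[0,0,0]]}'
```

```text
time: 1.85
tool_pos: [552.2, 135.8, 56.9]
tcp_rot: [3.142, -0.0, -3.141]
contact_force: [-0.5, 0.1, 0.5]
grip_width: 69.9
finger_force: 0.0
```

```bash
python3 - <<'E'
from plant import vision
import cv2,numpy as np
t=vision.capture("top")["pixels"][150:260,150:340,::-1];s=vision.capture("scene")["pixels"][130:240,230:420,::-1]
cv2.imwrite("pics/a1.png",cv2.resize(np.vstack([t,s]),None,fx=2.7,fy=2.7,interpolation=cv2.INTER_CUBIC))
E
```

```text
(no output)
```

View pics/a1.png

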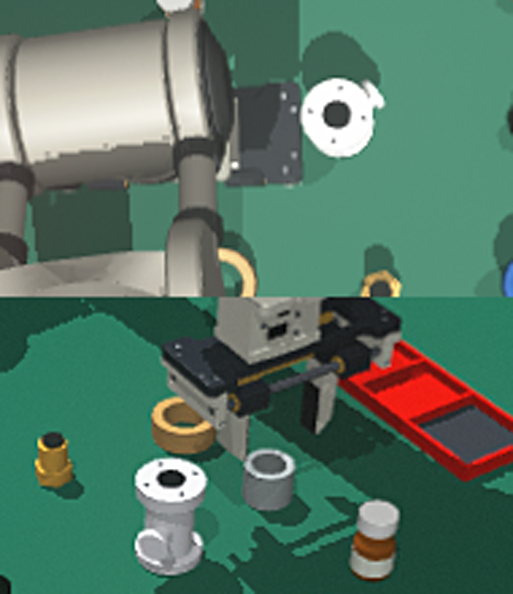

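The fingers straddle the sleeve: their ends are at (232,440) and (318,415), and its top is at (270,465). I'm descending and closing.

```bash
python3 -m pendant '{"dp":[[-0.001,-0.001,0.02],[-0.001,-0.001,0.038],[-0.001,-0.001,0.042],[-0.001,-0.001,0.042]],"rotation":[[0,0,0],[0,0,0],[0,0,0],[0,0,0]]}'; python3 -m pendant '{"dp":[[0,0,0],[0,0,0],[0,0,0],[0,0,0],[0,0,0]],"rotation":[[0,0,0],[0,0,0],[0,0,0],[0,0,0],[0,0,0]]}' 0.03
```

```text
time: 2.45
tool_pos: [553.8, 134.9, 15.9]
tcp_rot: [3.141, 0.002, -3.141]
contact_force: [-0.2, 0.0, 0.3]
grip_width: 70.3
finger_force: 0.0
time: 3.08
tool_pos: [553.2, 134.7, 15.0]
tcp_rot: [-3.142, 0.0, -3.141]
contact_force: [-0.6, -1.5, 4.0]
grip_width: 42.9
finger_force: 30.0
```

```bash
python3 -m pendant '{"dp":[[0,0,-0.03],[0,0,-0.07],[0.014,0.06,-0.075],[0.028,0.12,-0.075],[0.042,0.18,-0.075],[0.046,0.202,-0.075],[0.046,0.202,-0.055],[0.046,0.202,-0.05]],"rotation":[[0,0,0],[0,0,0],[0,0,0],[0,0,0],[0,0,0],[0,0,0],[0,0,0],[0,0,0]]}'; python3 -m pendant '{"dp":[[0,0,0.01],[0,0,0.03],[0,0,0.045],[0,0,0.045]],"rotation":[[0,0,0],[0,0,0],[0,0,0],[0,0,0]]}'
```

```text
time: 4.08
tool_pos: [506.0, 336.0, 63.0]
tcp_rot: [-3.14, -0.003, -3.141]
contact_force: [-0.4, -0.3, -1.4]
grip_width: 42.8
finger_force: 30.0
time: 4.58
tool_pos: [507.1, 336.2, 19.1]
tcp_rot: [-3.141, -0.001, 3.141]
contact_force: [-0.1, 0.1, -0.9]
grip_width: 42.6
finger_force: 30.0
```

```bash
python3 -m pendant '{"dp":[[0,0,0],[0,0,0],[0,0,0],[0,0,-0.03],[0,0,-0.08],[0,0,-0.13],[0,-0.05,-0.15],[0,-0.09,-0.15]],"rotation":[[0,0,0],[0,0,0],[0,0,0],[0,0,0],[0,0,0],[0,0,0],[0,0,0],[0,0,0]]}' 0.06; python3 -m pendant '{"dp":[[-0.01,-0.06,0],[-0.02,-0.12,0],[-0.03,-0.18,0],[-0.04,-0.24,0],[-0.05,-0.3,0],[-0.06,-0.36,0],[-0.061,-0.385,0.05],[-0.061,-0.385,0.09]],"rotation":[[0,0,0],[0,0,0],[0,0,0],[0,0,0],[0,0,0],[0,0,0],[0,0,0],[0,0,0]]}'
```

```text
time: 5.58
tool_pos: [507.9, 246.1, 172.2]
tcp_rot: [3.14, 0.005, -3.14]
contact_force: [0.1, -0.1, -0.5]
grip_width: 60.1
finger_force: 0.0
time: 6.58
tool_pos: [567.9, -140.7, 78.6]
tcp_rot: [-3.141, 0.001, 3.138]
contact_force: [0.8, 0.8, -0.1]
grip_width: 60.6
finger_force: 0.0
```

```bash
python3 - <<'E'
from plant import vision
import cv2,numpy as np
t=vision.capture("top")["pixels"][160:300,100:240,::-1];s=vision.capture("scene")["pixels"][110:250,300:440,::-1]
cv2.imwrite("pics/a2.png",cv2.resize(np.hstack([t,s]),None,fx=2.8,fy=2.8,interpolation=cv2.INTER_CUBIC))
E
```

```text
(no output)
```

View pics/a2.png

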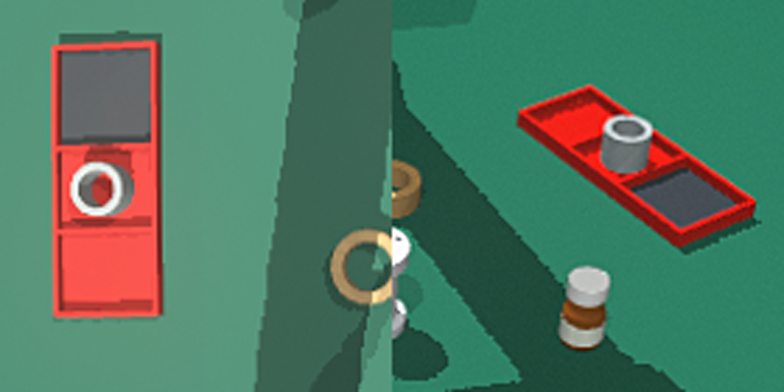

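The sleeve stands in the middle compartment of the red tray, at (100,188) in the left half. Next is the black plug: descend and grip.

```bash
python3 -m pendant '{"dp":[[0,0.001,0.03],[0,0.001,0.055],[0,0.001,0.0635],[0,0.001,0.0635]],"rotation":[[0,0,0],[0,0,0],[0,0,0],[0,0,0]]}'; python3 -m pendant '{"dp":[[0,0,0],[0,0,0],[0,0,0],[0,0,0],[0,0,0],[0,0,0]],"rotation":[[0,0,0],[0,0,0],[0,0,0],[0,0,0],[0,0,0],[0,0,0]]}' 0.015
```

```text
time: 7.18
tool_pos: [568.7, -137.1, 17.2]
tcp_rot: [-3.141, 0.001, -3.141]
contact_force: [-0.1, -0.2, 0.3]
grip_width: 60.3
finger_force: 0.0
time: 7.92
tool_pos: [568.3, -137.4, 16.6]
tcp_rot: [-3.141, 0.001, -3.141]
contact_force: [-0.4, -0.8, 4.6]
grip_width: 27.2
finger_force: 30.0
```

```bash
python3 -m pendant '{"dp":[[0,0,-0.03],[0,0,-0.08],[0.008,0.03,-0.115],[0.024,0.085,-0.115],[0.04,0.14,-0.115],[0.056,0.195,-0.115],[0.072,0.25,-0.115],[0.088,0.305,-0.115]],"rotation":[[0,0,0],[0,0,0],[0,0,0],[0,0,0],[0,0,0],[0,0,0],[0,0,0],[0,0,0]]}'; python3 -m pendant '{"dp":[[0.016,0.055,0],[0.03,0.11,0],[0.041,0.155,0],[0.041,0.17,0.02],[0.041,0.17,0.06],[0.041,0.17,0.07],[0.041,0.17,0.07]],"rotation":[[0,0,0],[0,0,0],[0,0,0],[0,0,0],[0,0,0],[0,0,0],[0,0,0]]}'
```

```text
time: 8.93
tool_pos: [479.1, 169.4, 131.0]
tcp_rot: [3.141, -0.0, 3.142]
contact_force: [0.7, 0.2, -0.2]
grip_width: 27.3
finger_force: 30.0
time: 9.8
tool_pos: [438.8, 337.4, 61.0]
tcp_rot: [-3.141, -0.001, 3.141]
contact_force: [0.7, 0.3, 0.0]
grip_width: 27.2
finger_force: 30.0
```

```bash
python3 -m pendant '{"dp":[[0,0,0.02],[0,0,0.037],[0,0,0.04],[0,0,0.04]],"rotation":[[0,0,0],[0,0,0],[0,0,0],[0,0,0]]}'; python3 -m pendant '{"dp":[[0,0,0],[0,0,0],[0,0,0],[0,0,-0.03],[0,0,-0.08],[0,-0.03,-0.11],[0,-0.09,-0.12],[0,-0.15,-0.12]],"rotation":[[0,0,0],[0,0,0],[0,0,0],[0,0,0],[0,0,0],[0,0,0],[0,0,0],[0,0,0]]}' 0.05;  python3 -m pendant '{"dp":[[0,-0.06,0],[0,-0.12,0],[0.001,-0.18,0],[0.002,-0.24,0],[0.003,-0.3,0],[0.004,-0.325,0.02],[0.004,-0.325,0.05],[0.004,-0.325,0.05]],"rotation":[[0,0,0],[0,0,0],[0,0,0],[0,0,0],[0,0,0],[0,0,0],[0,0,0],[0,0,0]]}' 0.085
```

```text
time: 10.3
tool_pos: [439.3, 337.8, 21.6]
tcp_rot: [3.141, 0.0, -3.142]
contact_force: [-0.3, -0.4, -0.7]
grip_width: 27.1
finger_force: 30.0
time: 11.3
tool_pos: [439.5, 186.6, 142.5]
tcp_rot: [3.141, 0.003, -3.14]
contact_force: [1.3, 0.1, 0.1]
grip_width: 49.7
finger_force: 0.0
time: 12.3
tool_pos: [433.7, -137.0, 89.9]
tcp_rot: [3.139, -0.004, 3.141]
contact_force: [-0.3, 0.7, 0.2]
grip_width: 85.1
finger_force: 0.0
```

```bash
python3 - <<'E'
from plant import vision
import cv2,numpy as np
t=vision.capture("top")["pixels"][160:300,100:240,::-1];s=vision.capture("scene")["pixels"][110:250,300:440,::-1]
s2=vision.capture("scene")["pixels"][130:270,150:290,::-1]
cv2.imwrite("pics/a3.png",cv2.resize(np.hstack([t,s,s2]),None,fx=1.9,fy=1.9,interpolation=cv2.INTER_CUBIC))
E
```

```text
(no output)
```

View pics/a3.png

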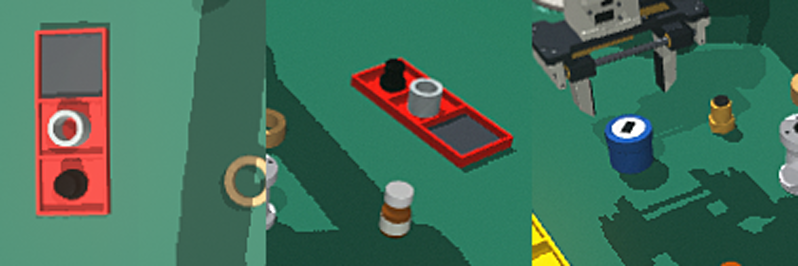

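The plug stands in the end compartment of the red tray at (70,183), and the gripper is centred over the head at (630,135). Gripping it now.

```bash
python3 -m pendant '{"dp":[[-0.001,0,0.03],[-0.001,0,0.058],[-0.001,0,0.067],[-0.001,0,0.067]],"rotation":[[0,0,0],[0,0,0],[0,0,0],[0,0,0]]}'; python3 -m pendant '{"dp":[[0,0,0],[0,0,0],[0,0,0],[0,0,0],[0,0,0],[0,0,0]],"rotation":[[0,0,0],[0,0,0],[0,0,0],[0,0,0],[0,0,0],[0,0,0]]}' 0.04
```

```text
time: 12.95
tool_pos: [436.5, -137.2, 24.7]
tcp_rot: [-3.141, 0.0, -3.141]
contact_force: [-0.3, -0.1, 0.0]
grip_width: 84.9
finger_force: 0.0
time: 13.7
tool_pos: [436.4, -137.5, 24.6]
tcp_rot: [-3.141, 0.001, -3.141]
contact_force: [-0.7, -0.5, 5.2]
grip_width: 55.5
finger_force: 30.0
```

```bash
python3 -m pendant '{"dp":[[0,0,-0.03],[0,0,-0.08],[-0.005,0.02,-0.12],[-0.022,0.075,-0.135],[-0.04,0.13,-0.135],[-0.057,0.185,-0.135],[-0.074,0.24,-0.135],[-0.091,0.295,-0.135]],"rotation":[[0,0,0],[0,0,0],[0,0,0],[0,0,0],[0,0,0],[0,0,0],[0,0,0],[0,0,0]]}'; python3 -m pendant '{"dp":[[-0.018,0.055,0],[-0.036,0.11,0],[-0.05,0.155,0],[-0.056,0.18,0],[-0.056,0.18,0.04],[-0.056,0.18,0.085],[-0.056,0.18,0.095],[-0.056,0.18,0.095]],"rotation":[[0,0,0],[0,0,0],[0,0,0],[0,0,0],[0,0,0],[0,0,0],[0,0,0],[0,0,0]]}'
```

```text
time: 14.7
tool_pos: [526.6, 159.6, 158.3]
tcp_rot: [-3.141, -0.002, -3.141]
contact_force: [1.0, -0.4, -3.0]
grip_width: 55.4
finger_force: 30.0
time: 15.7
tool_pos: [582.8, 337.6, 63.9]
tcp_rot: [-3.141, -0.001, -3.142]
contact_force: [-0.5, -0.3, -2.6]
grip_width: 55.3
finger_force: 30.0
```

```bash
python3 -m pendant '{"dp":[[0,0,0.02],[0,0,0.032],[0,0,0.035],[0,0,0.035]],"rotation":[[0,0,0],[0,0,0],[0,0,0],[0,0,0]]}'; python3 -m pendant '{"dp":[[0,0,0],[0,0,0],[0,0,0],[0,0,-0.03],[0,0,-0.08],[0.01,-0.03,-0.11],[0.035,-0.085,-0.12],[0.06,-0.14,-0.12]],"rotation":[[0,0,0],[0,0,0],[0,0,0],[0,0,0],[0,0,0],[0,0,0],[0,0,0],[0,0,0]]}' 0.08;  python3 -m pendant '{"dp":[[0.025,-0.055,0],[0.05,-0.11,0],[0.075,-0.165,0],[0.09,-0.205,0],[0.09,-0.21,0.03],[0.09,-0.21,0.07],[0.09,-0.21,0.08],[0.09,-0.21,0.08]],"rotation":[[0,0,0],[0,0,0],[0,0,0],[0,0,0],[0,0,0],[0,0,0],[0,0,0],[0,0,0]]}' 0.055
```

```text
time: 16.2
tool_pos: [583.4, 337.9, 30.0]
tcp_rot: [3.141, 0.001, -3.141]
contact_force: [0.8, 0.8, -3.4]
grip_width: 55.4
finger_force: 30.0
time: 17.2
tool_pos: [523.0, 196.7, 150.7]
tcp_rot: [3.141, 0.003, -3.14]
contact_force: [0.6, -0.7, -1.0]
grip_width: 79.8
finger_force: 0.0
time: 18.2
tool_pos: [433.2, -12.2, 69.4]
tcp_rot: [3.141, -0.0, -3.141]
contact_force: [0.1, -0.9, 0.3]
grip_width: 54.6
finger_force: 0.0
```

```bash
python3 - <<'E'
from plant import vision
import cv2,numpy as np
t=vision.capture("top")["pixels"][160:300,100:240,::-1];s=vision.capture("scene")["pixels"]
cv2.imwrite("pics/a4.png",cv2.resize(np.hstack([t,s[110:250,300:440,::-1],s[130:270,180:320,::-1]]),None,fx=1.9,fy=1.9,interpolation=cv2.INTER_CUBIC))
E
```

```text
(no output)
```

View pics/a4.png

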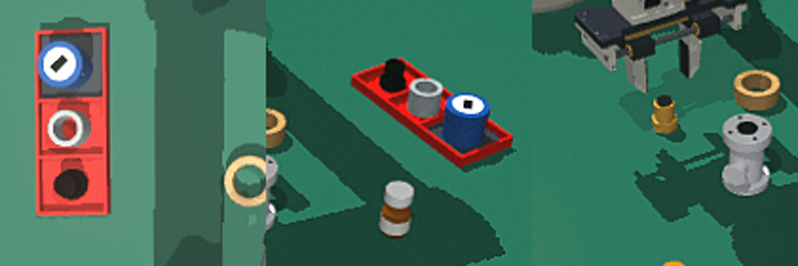

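The red kit is complete and all three parts stand upright. Next is the gland, which sits under the fingers at (664,115).

```bash
python3 -m pendant '{"dp":[[0,0,0.025],[0,0,0.047],[0,0,0.054],[0,0,0.054]],"rotation":[[0,0,0],[0,0,0],[0,0,0],[0,0,0]]}'; python3 -m pendant '{"dp":[[0,0,0],[0,0,0],[0,0,0],[0,0,0],[0,0,0],[0,0,0]],"rotation":[[0,0,0],[0,0,0],[0,0,0],[0,0,0],[0,0,0],[0,0,0]]}' 0.015
```

```text
time: 18.8
tool_pos: [433.5, -12.2, 15.8]
tcp_rot: [-3.142, 0.001, -3.141]
contact_force: [-0.6, 0.9, 0.4]
grip_width: 55.3
finger_force: 0.0
time: 19.55
tool_pos: [433.3, -12.3, 15.5]
tcp_rot: [-3.142, 0.001, -3.141]
contact_force: [-0.6, 0.9, 6.2]
grip_width: 24.9
finger_force: 30.0
```

```bash
python3 -m pendant '{"dp":[[0,0,-0.03],[0,0,-0.08],[-0.02,-0.05,-0.09],[-0.043,-0.105,-0.09],[-0.066,-0.16,-0.09],[-0.089,-0.215,-0.09],[-0.112,-0.27,-0.09],[-0.126,-0.307,-0.09]],"rotation":[[0,0,0],[0,0,0],[0,0,0],[0,0,0],[0,0,0],[0,0,0],[0,0,0],[0,0,0]]}'; python3 -m pendant '{"dp":[[0,0,0.01],[0,0,0.03],[0,0,0.05],[0,0,0.05]],"rotation":[[0,0,0],[0,0,0],[0,0,0],[0,0,0]]}'
```

```text
time: 20.55
tool_pos: [559.4, -321.8, 104.3]
tcp_rot: [3.141, -0.0, 3.14]
contact_force: [0.1, -0.7, -0.9]
grip_width: 25.3
finger_force: 30.0
time: 21.05
tool_pos: [557.5, -317.2, 52.8]
tcp_rot: [3.138, -0.004, -3.141]
contact_force: [0.2, -0.3, -1.0]
grip_width: 25.3
finger_force: 30.0
```

```bash
python3 -m pendant '{"dp":[[0,-0.001,0.018],[0,-0.001,0.029],[0,-0.001,0.032],[0,-0.001,0.032]],"rotation":[[0,0,0],[0,0,0],[0,0,0],[0,0,0]]}'; python3 -m pendant '{"dp":[[0,0,0],[0,0,0],[0,0,0],[0,0,-0.03],[0,0,-0.08],[0,0.03,-0.13],[0,0.09,-0.14],[0,0.15,-0.14]],"rotation":[[0,0,0],[0,0,0],[0,0,0],[0,0,0],[0,0,0],[0,0,0],[0,0,0],[0,0,0]]}' 0.05;  python3 -m pendant '{"dp":[[-0.005,0.06,0],[-0.01,0.12,0],[-0.014,0.17,0],[-0.014,0.188,0],[-0.014,0.188,0.03],[-0.014,0.188,0.05],[-0.014,0.188,0.05]],"rotation":[[0,0,0],[0,0,0],[0,0,0],[0,0,0],[0,0,0],[0,0,0],[0,0,0]]}' 0.085
```

```text
time: 21.55
tool_pos: [559.1, -320.2, 23.1]
tcp_rot: [3.141, -0.0, -3.141]
contact_force: [0.4, -0.2, -0.3]
grip_width: 25.4
finger_force: 30.0
time: 22.55
tool_pos: [559.6, -169.3, 165.0]
tcp_rot: [-3.14, 0.003, 3.141]
contact_force: [1.2, -0.0, -1.2]
grip_width: 50.2
finger_force: 0.0
time: 23.42
tool_pos: [572.1, 17.1, 111.9]
tcp_rot: [3.142, -0.003, 3.141]
contact_force: [-0.2, 0.9, 0.4]
grip_width: 85.2
finger_force: 0.0
```

```bash
python3 - <<'E'
from plant import vision
import cv2,numpy as np
t=vision.capture("top")["pixels"][160:300,350:490,::-1];s=vision.capture("scene")["pixels"]
cv2.imwrite("pics/a5.png",cv2.resize(np.hstack([t,s[190:330,70:210,::-1],s[130:270,220:360,::-1]]),None,fx=1.9,fy=1.9,interpolation=cv2.INTER_CUBIC))
E
```

```text
(no output)
```

View pics/a5.png

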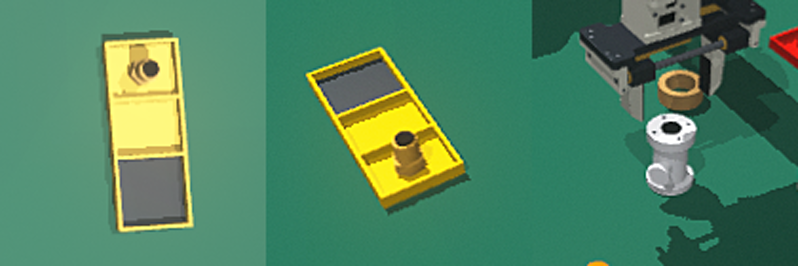

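The gland stands upright in the end compartment of the yellow tray, at (150,68). The tube, with its top at (672,128), is centred between the fingers. I'm gripping its top flange.

```bash
python3 -m pendant '{"dp":[[0,0.001,0.025],[0,0.001,0.05],[0,0.001,0.059],[0,0.001,0.059]],"rotation":[[0,0,0],[0,0,0],[0,0,0],[0,0,0]]}'; python3 -m pendant '{"dp":[[0,0,0],[0,0,0],[0,0,0],[0,0,0],[0,0,0],[0,0,0]],"rotation":[[0,0,0],[0,0,0],[0,0,0],[0,0,0],[0,0,0],[0,0,0]]}' 0.04
```

```text
time: 24.02
tool_pos: [573.4, 18.5, 54.7]
tcp_rot: [-3.142, 0.0, 3.142]
contact_force: [-0.4, -0.3, -0.2]
grip_width: 84.8
finger_force: 0.0
time: 24.78
tool_pos: [573.4, 18.6, 54.6]
tcp_rot: [-3.141, 0.001, -3.141]
contact_force: [-0.1, -2.2, 4.7]
grip_width: 55.2
finger_force: 30.0
```

```bash
python3 -m pendant '{"dp":[[0,0,-0.02],[0,0,-0.05],[0,0,-0.09],[0.02,-0.04,-0.09],[0.043,-0.09,-0.09],[0.066,-0.14,-0.09],[0.089,-0.19,-0.09],[0.112,-0.24,-0.09]],"rotation":[[0,0,0],[0,0,0],[0,0,0],[0,0,0],[0,0,0],[0,0,0],[0,0,0],[0,0,0]]}'; python3 -m pendant '{"dp":[[0.02,-0.045,0],[0.04,-0.085,0],[0.046,-0.103,0],[0.046,-0.103,0.02],[0.046,-0.103,0.05],[0.046,-0.103,0.06],[0.046,-0.103,0.06]],"rotation":[[0,0,0],[0,0,0],[0,0,0],[0,0,0],[0,0,0],[0,0,0],[0,0,0]]}'
```

```text
time: 25.78
tool_pos: [459.5, -221.9, 143.0]
tcp_rot: [3.14, -0.002, -3.141]
contact_force: [0.8, 0.1, -5.5]
grip_width: 55.2
finger_force: 30.0
time: 26.65
tool_pos: [415.1, -323.5, 83.5]
tcp_rot: [3.14, -0.001, -3.141]
contact_force: [0.5, 0.9, -5.2]
grip_width: 55.3
finger_force: 30.0
```

```bash
python3 -m pendant '{"dp":[[0,-0.001,0.012],[0,-0.001,0.02],[0,-0.001,0.024],[0,-0.001,0.024],[0,-0.001,0.024]],"rotation":[[0,0,0],[0,0,0],[0,0,0],[0,0,0],[0,0,0]]}'; python3 -m pendant '{"dp":[[0,0,0],[0,0,0],[0,0,0],[0,0,0],[0,0,-0.03],[0,0,-0.08],[0,0,-0.13],[0,0.05,-0.15]],"rotation":[[0,0,0],[0,0,0],[0,0,0],[0,0,0],[0,0,0],[0,0,0],[0,0,0],[0,0,0]]}' 0.085; python3 -m pendant '{"dp":[[0,0.06,0],[0,0.12,0],[0,0.18,0],[0,0.24,0],[0,0.3,0],[0,0.3,0],[0,0.3,0],[0,0.3,0]],"rotation":[[0,0,0],[0,0,0],[0,0,0],[0,0,0],[0,0,0],[0,0,0],[0,0,0],[0,0,0]]}'
python3 - <<'E'
from plant import vision
import cv2,numpy as np
t=vision.capture("top")["pixels"][120:300,100:470,::-1];s=vision.capture("scene")["pixels"][120:310,75:445,::-1]
cv2.imwrite("pics/a6.png",cv2.resize(np.vstack([t,s]),None,fx=1.6,fy=1.6,interpolation=cv2.INTER_CUBIC))
E
```

```text
time: 27.28
tool_pos: [415.3, -325.4, 60.4]
tcp_rot: [-3.141, 0.0, -3.141]
contact_force: [-0.7, -0.1, -5.2]
grip_width: 55.2
finger_force: 30.0
time: 28.28
tool_pos: [416.2, -277.7, 213.2]
tcp_rot: [-3.137, 0.005, 3.139]
contact_force: [-0.2, 0.9, 0.1]
grip_width: 84.8
finger_force: 0.0
time: 29.28
tool_pos: [415.2, 23.5, 210.2]
tcp_rot: [-3.141, 0.0, 3.14]
contact_force: [0.1, -0.7, 0.4]
grip_width: 85.1
finger_force: 0.0
```

View pics/a6.png

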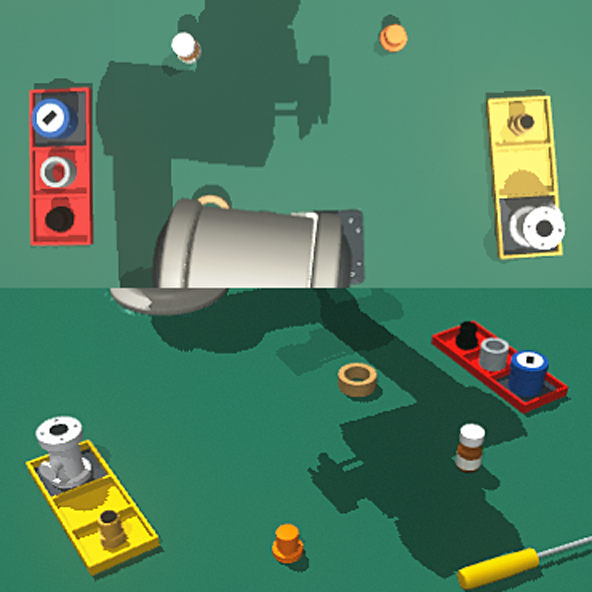

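All five parts stand in their compartments: the tube top is at (544,228) above and (58,430) below, and the bystanders have not moved. One quick numeric check of the tube before handing in.

```bash
python3 - <<'E'
from geo import *
from plant import vision
T=vision.capture("top");S=vision.capture("scene")
print(tri(ray(T,(100+544/1.6,120+228/1.6)),ray(S,(75+58/1.6,120+(430-288)/1.6))))
E
```

```text
(array([ 413.8, -325.8,   81.2]), np.float64(0.6))
```

The tube's top is at (414, -326, 81), which matches an upright tube on the tray floor.

```bash
python3 -c "from plant import workorder;print(workorder.close_job())"
```

```text
the job is handed in; nothing more can be done
None
```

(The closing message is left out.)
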